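# Hold a moisture probe on a registered wood coupon

## Robot

A 7-joint arm with a two-finger parallel gripper is mounted at the origin on the work surface. World frame = base frame: x ahead of the robot, y to its left, z up, the work surface at z = 0. Lengths are in m, angles in rad, forces in N, time in s.
With the tool pointing down it reaches from about 0.35 to 0.775 m from the base axis. Payload 3.1 kg.
Tool frame: the origin (TCP) lies at the very end of the fingers, on their centre line; the grasp point (between the pads) lies 19 mm behind it (ctrl.hold_point_z is the distance from the TCP to the grasp point, in m); z points along the fingers, x is the direction in which the jaws open and shut, and the axes are right-handed (so a half turn about z gives the same grasp; the last joint's range is limited). The gripper opens to 85 mm and grips with 20 to 120 N. Pads are 22 mm wide; open, the fingers measure 114 mm over their backs; the gripper's body (76 mm by 85 mm) begins 54 mm behind the grasp point. The pads swing forward as they close: fully open they stand 13 mm farther back than shut.
Start: joints at [-1.181, 0.311, 0.014, 1.512, -0.004, 1.319, -0.027], TCP at [0.23, 0.5, 0.231] pointing down, gripper open.
Joint ranges: [-2.7, 2.7], [-0.3, 1.91], [-1.27, 1.3], [0.12, 2.57], [-1.44, 4.58], [0.2, 2.03], [-3.05, 3.05]. Speed limits (rad/s): [2.79, 2.79, 3.14, 3.14, 3.14, 3.14, 3.14].

## Interface

Orientations are given as [roll, pitch, yaw] about the fixed x, y, z axes, in that order (R = Rz(yaw) Ry(pitch) Rx(roll)).
In Python, from rig import ctrl gives the robot as it stands. Calls block until the motion is done:
- ctrl.movep(position, orientation): joint-space move of the TCP to a pose.
- ctrl.move_linear(position, rotation=None, speed=0.15, f_stop=None): straight line of the TCP; rotation=None keeps the orientation; speed is the mean speed in m/s. With f_stop (N) it stops when the force on the tool has changed by that much, and returns True; else False.
- ctrl.set_joints(angles): joint-space move.
- ctrl.release() and ctrl.grab(f_grip=None): open the fingers fully, or close them until they stop; f_grip is the grip in N (None keeps the last).
- ctrl.dwell(seconds).
- ctrl.inverse_kinematics(position, orientation): joint angles nearest the present ones, or None.
- ctrl.sense(): the state.
- ctrl.grab_frame(name): name is "scene" or "side" or "wrist"; returns the picture (420x560x3 uint8, blue, green, red); there is no depth.
- ctrl.camera_info(name): a dict with "fx", "fy", "cx", "cy" (pixels), "rvec" (rotation vector, rad) and "tvec" (3), from world to camera coordinates, as OpenCV has them; the wrist camera has in their place "mount" (4x4, takes a point from camera to tool coordinates, whose origin is the TCP and whose axes are the tool frame's). Camera axes: x right, y down, z forward; pixel columns grow to the right and rows downward; lengths in m; the calibration is good to about 2 mm. A picture is of the moment at which its call begins: read the wrist's pose just before it. camera_info takes no time and is no camera call.
A pose or a line that the arm cannot do raises ctrl.IKError and nothing moves.
- ctrl.finish_job(): hands the job in, once; it reports no verdict.
The state is a dict: "clock": time; "joint_positions": joint angles; "qd": joint speeds; "joint_efforts": joint torques, N m; "position": TCP position; "ee_rot": TCP orientation; "wrist_force": force on the tool from outside, world axes, zero at the start; "wrist_torque": the same for the moment, N m; "width": finger opening in m.
Only numpy, scipy, OpenCV 4.12 (cv2) and the standard library are available. Lean on these libraries where they do the work, as an engineer would, in place of code of your own. Each camera call takes 0.05 s, during which the arm holds its last target. There are 200 camera calls.

## Task

First push the wood coupon along its plate, without lifting it, until it sits snug against both blue stops. Then take the orange moisture probe from its stand and hold it upright and lightly pressed on the coupon, its black foot inside the red frame with the foot's long side in line with the frame's long side, and its spring foot pushed in about halfway and never hard. Finish while still holding the probe there, and leave the box of vials, the amber bottle and the glass dish undisturbed.

Things in the scene. Friction and masses are not known exactly. Their poses are not given: they have to be found in the camera images.
- jig: Fixed aluminium plate, 150 (x) x 200 (y) x 8 mm, place and yaw vary. Origin: centre of the underside. Blue stops rise 14 mm above it: a fence along the +x side, inner face at x = +60 mm, and an end stop along the +y side, inner face at y = +85 mm; -x and -y sides are open. The coupon snug on both has its origin at x +25, y +30, z +8 mm in this frame, same yaw.
- coupon: Loose block of pale wood, 70 mm (x) by 110 mm (y) by 20 mm high, about 0.11 kg, lying flat on the plate some 1 to 4 cm short of the stops and up to 0.25 rad askew. Origin: centre of the underside. Its +x long side belongs against the fence, its +y end against the end stop. Pushed at mid-side while askew it can wedge on one corner: then push near the end that lags.
- mark (a point): Centre of the red rectangular frame painted on the coupon's top: 10 mm to +x and 18 mm to -y of the coupon's centre, 20 mm above its underside. Axes as the coupon's. Inside, the frame is 26 mm (x) by 42 mm (y); its long side runs along the coupon's long side (y). Line width 3 mm.
- stand: Fixed grey stand, 100 (x) x 70 (y) x 55 mm high; the probe stands upright in it between 10 mm high lips with 1.5 mm play: lift it straight up. Origin: centre of the underside. It is left or right of the plate, the vial box on the other side.
- probe: Loose moisture probe, 0.18 kg, upright in the stand, axes as the stand's. Flat-sided orange housing, 56 (x) x 26 (y) x 85 mm high, from 28 to 113 mm above the origin, which is the centre of the underside of the foot when fully out (17 mm above the bench in the stand); z up. Grip it across y, e.g. 85 mm above the origin. Black foot 30 (x) x 14 (y) x 10 mm on a sprung stem below.
- probe_foot (a joint): How far the probe's spring foot is pushed in towards the housing: 0 = fully out (as in the stand), 0.010 m = at its limit. Pushing it in takes about 1.2 N to start and 0.4 N more per mm: about 3 N at halfway, 5 N at the limit.
- probe_tip (a point): Centre of the underside of the probe's black foot (moves with the foot); axes as the probe's.
- vial_box: Cardboard box of small glass vials with white caps, 100 mm (x) by 130 mm (y), 62 mm high over the caps, loose, 0.6 kg. Origin: centre of the underside. Leave alone.
- amber_bottle: Amber glass reagent bottle with a black cap, 84 mm across, 170 mm high, loose, 0.8 kg. Origin: centre of the underside. Leave alone.
- dish: Open glass dish with a small chip of wood in it, 90 mm across, 15 mm high, loose. Origin: centre of the underside. Leave alone.

How it is judged:
By the outcome, as a careful person would: the job done as asked, in the order asked, and still so for the second after the job is handed in, while the arm keeps its last pose, push and grip.
It also fails if it takes over 67 s, if anything falls off the work surface, if the arm or the gripper's body presses on something with over 40 N, if the wrist force passes 120 N, or if a joint passes its speed limit or range.

## Working session

There is one attempt and no reset: what is moved stays moved. The work goes in short steps, each a Python script; the robot and the scene stay as the last script left them, time stands still between calls to the robot, and variables do not carry over. Pictures are saved under pics/ and viewed, about 8 in all and at most 12, crops included, and the job is handed in when it is done.

```bash
ls; mkdir -p pics
python3 - <<'E'
from rig import ctrl
import cv2,numpy as np
for n in("scene","side"):
    cv2.imwrite(f"pics/{n}0.png",ctrl.grab_frame(n))
    i=ctrl.camera_info(n);print(n,i)
print(ctrl.camera_info("wrist"));s=ctrl.sense();print(s)
E
```

```text
pics
scene {'fx': 445.92809180549756, 'fy': 445.92809180549756, 'cx': 279.0469871915308, 'cy': 210.83438961696646, 'rvec': array([ 0.91356305,  2.32841581, -1.22623573]), 'tvec': array([ 0.50683555, -0.17231049,  1.4276211 ])}
side {'fx': 438.3988818809839, 'fy': 438.3988818809839, 'cx': 279.42285418654643, 'cy': 206.6229721184009, 'rvec': array([ 2.29658938, -0.49247327,  0.19854115]), 'tvec': array([-0.62427283,  0.17927165,  1.21390293])}
{'fx': 368.68383485469315, 'fy': 368.68383485469315, 'cx': 282.28828925849007, 'cy': 209.07522659136222, 'mount': array([[ 9.99999836e-01, -3.46891029e-04, -4.55385694e-04,
         1.19327271e-04],
       [ 4.53129046e-04,  9.65780973e-01,  2.59358644e-01,
        -6.65246043e-02],
       [ 3.49833652e-04, -2.59358808e-01,  9.65780972e-01,
        -1.42343781e-01],
       [ 0.00000000e+00,  0.00000000e+00,  0.00000000e+00,
         1.00000000e+00]])}
{'clock': 0.1, 'joint_positions': array([-1.18065734,  0.31167034,  0.01399007,  1.51286217, -0.00438915,
        1.31920861, -0.02722392]), 'qd': array([-8.96235858e-04, -1.56461612e-03, -4.26568712e-04, -5.01184595e-03,
       -1.27488429e-05, -1.20591233e-03, -8.59873649e-04]), 'joint_efforts': array([ 1.18728491e-03, -3.80857587e+01,  1.46836373e-01, -2.31243986e+01,
        1.22400984e-02,  8.10547150e-03,  1.58275424e-05]), 'position': array([0.22991905, 0.49893182, 0.23033012]), 'ee_rot': array([3.14149376e+00, 2.11561049e-03, 1.13901547e+00]), 'wrist_force': array([-0.09901617,  0.4474347 , -0.42116779]), 'wrist_torque': array([0.00792444, 0.00243103, 0.01789157]), 'width': 0.08576301733996745}
```

View pics/scene0.png

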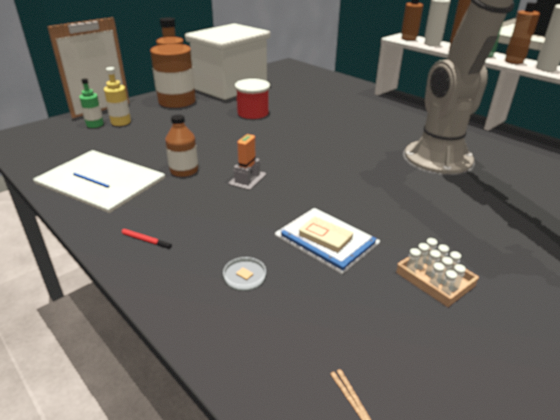

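View pics/side0.png

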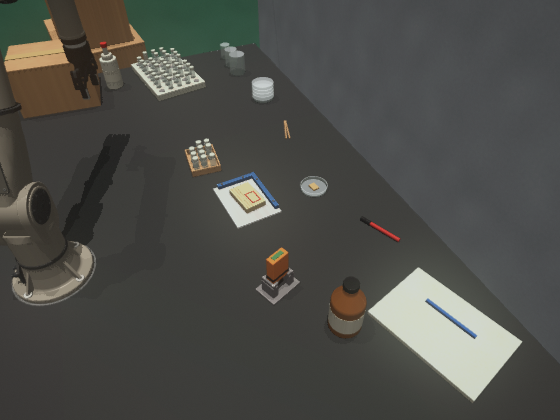

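The scene view shows the plate at about (327,237), with blue stops on the near sides. The probe and stand are at (247,165), the vial box at (437,270), the bottle at (181,150) and the dish at (245,273). The side view agrees: plate (247,200), stand (278,285), vials (203,157), dish (314,187), bottle (347,310).

```bash
cat > h.py <<'E'
from rig import ctrl
import cv2,numpy as np
from scipy.spatial.transform import Rotation as R
def ray(name,uv,pose=None):
    i=ctrl.camera_info(name); uv=np.atleast_2d(np.asarray(uv,float))
    d=np.c_[(uv[:,0]-i["cx"])/i["fx"],(uv[:,1]-i["cy"])/i["fy"],np.ones(len(uv))]
    if name=="wrist":
        p,r=pose; Rt=R.from_euler("xyz",r).as_matrix(); M=i["mount"]
        return Rt@M[:3,3]+p, d@(Rt@M[:3,:3]).T
    C=cv2.Rodrigues(np.asarray(i["rvec"]))[0]
    return -C.T@i["tvec"], d@C
def onz(name,uv,z,pose=None):
    o,d=ray(name,uv,pose); return (o+d*((z-o[2])/d[:,2])[:,None])[:,:2]
def proj(name,P,pose=None):
    i=ctrl.camera_info(name);P=np.atleast_2d(P)
    if name=="wrist":
        p,r=pose;Rt=R.from_euler("xyz",r).as_matrix();M=i["mount"]
        c=((P-p)@Rt-M[:3,3])@M[:3,:3]
    else: c=P@cv2.Rodrigues(np.asarray(i["rvec"]))[0].T+i["tvec"]
    return np.c_[c[:,0]/c[:,2]*i["fx"]+i["cx"],c[:,1]/c[:,2]*i["fy"]+i["cy"]]
def shot(fn):
    s=ctrl.sense();pose=(s["position"],s["ee_rot"]);im=ctrl.grab_frame("wrist")
    cv2.imwrite(f"pics/{fn}.png",im);np.save(f"pics/{fn}.npy",np.r_[pose[0],pose[1]]);return im,pose
def load(fn):
    a=np.load(f"pics/{fn}.npy");return cv2.imread(f"pics/{fn}.png"),(a[:3],a[3:])
def mask(im,lo,hi):
    return cv2.inRange(cv2.cvtColor(im,cv2.COLOR_BGR2HSV),np.array(lo),np.array(hi))
def st():
    s=ctrl.sense();print(round(s["clock"],2),s["position"].round(4),s["ee_rot"].round(3),"F",s["wrist_force"].round(1),"w",round(s["width"],4));return s
E
python3 - <<'E'
from h import *
for k,n,uv,z in[("jig","scene",(327,237),.008),("jig","side",(247,200),.008),("stand","scene",(247,180),0),("stand","side",(277,287),0),
 ("vial","scene",(437,275),.02),("vial","side",(203,162),.02),("dish","scene",(245,273),0.005),("dish","side",(314,187),.005),("bottle","scene",(182,170),0),("bottle","side",(347,325),0)]:
    print(k,n,onz(n,uv,z).round(3))
# jig corners (scene px)
print(onz("scene",[(315,212),(379,238),(343,264),(277,237)],.008).round(3))
print(onz("side",[(214,182),(254,175),(279,208),(238,223)],.008).round(3))
E
```

```text
jig scene [[0.585 0.049]]
jig side [[0.588 0.04 ]]
stand scene [[ 0.545 -0.296]]
stand side [[ 0.542 -0.302]]
vial scene [[0.524 0.302]]
vial side [[0.514 0.272]]
dish scene [[0.807 0.012]]
dish side [[0.813 0.01 ]]
bottle scene [[ 0.652 -0.472]]
bottle side [[ 0.654 -0.478]]
[[ 0.529 -0.043]
 [ 0.496  0.135]
 [ 0.632  0.137]
 [ 0.673 -0.031]]
[[ 0.519  0.168]
 [ 0.654  0.146]
 [ 0.666 -0.036]
 [ 0.526 -0.044]]
```

Run:
```python
from h import *
ctrl.grab(20)
ctrl.movep([.57,.05,.25],[np.pi,0,0]); st()
im,p=shot("w1")
def quad(m):
    c=max(cv2.findContours(m,cv2.RETR_EXTERNAL,cv2.CHAIN_APPROX_NONE)[0],key=cv2.contourArea)
    return c
for n,lo,hi in(("red",(0,120,60),(8,255,255)),("wood",(12,50,90),(35,255,255)),("blue",(100,120,40),(130,255,255))):
    m=mask(im,lo,hi);c=quad(m);print(n,cv2.contourArea(c),cv2.boxPoints(cv2.minAreaRect(c)).round(1).tolist())
```

```text
2.9 [0.5698 0.0524 0.2497] [-3.14e+00  1.00e-03  4.00e-03] F [-0.3  0.7  0.5] w -0.0003
red 1286.5 [[295.0, 181.3000030517578], [325.29998779296875, 176.6999969482422], [332.1000061035156, 221.10000610351562], [301.79998779296875, 225.6999969482422]]
wood 2932.0 [[256.3999938964844, 136.10000610351562], [327.5, 124.19999694824219], [335.8999938964844, 174.39999389648438], [264.70001220703125, 186.1999969482422]]
blue 4386.0 [[231.0, 75.0], [370.0, 75.0], [370.0, 255.0], [231.0, 255.0]]
```

View pics/w1.png

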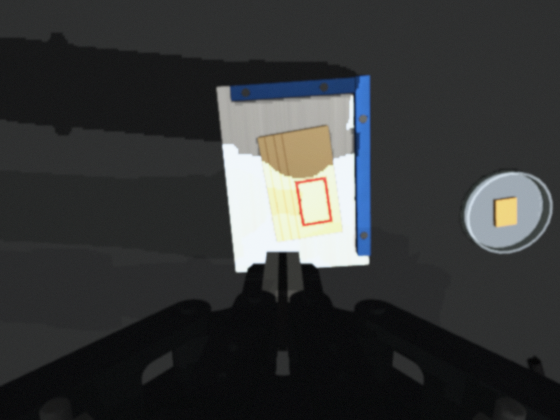

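The wrist view shows the plate with corners at (218,88), (370,75), (369,265) and (236,271). The coupon spans (258,136), (327,126), (342,232) and (278,241), about 0.15 rad askew. The red frame is at (313,201) and the dish is at (507,211), clear to +x. Next I compute the jig and coupon poses and measure the stand.

```bash
cat > jig.py <<'E'
from h import *
def fit(im,p):
    m=((im.max(2)>95)*255).astype(np.uint8)|mask(im,(100,120,40),(130,255,255))
    m[260:,250:330]=0
    c=max(cv2.findContours(cv2.morphologyEx(m,cv2.MORPH_CLOSE,np.ones((5,5))),0,1)[0],key=cv2.contourArea)[:,0]
    hull=cv2.convexHull(c)[:,0]
    bl=hull[np.argmin(hull[:,0]-hull[:,1])];tl=hull[np.argmin(hull.sum(1))];br=hull[np.argmax(hull.sum(1))];tr=hull[np.argmax(hull[:,0]-hull[:,1])]
    print("px tl tr br bl",tl,tr,br,bl)
    return tl,tr,br,bl
E
python3 - <<'E'
from jig import *
im,p=load("w1")
tl,tr,br,bl=fit(im,p)
W=onz("wrist",[tl,br,bl],.008,p);T=onz("wrist",[tr],.022,p)[0]
print("tl br bl",W.round(4).tolist(),"tr",T.round(4))
d=W[0]-W[2];yawL=np.arctan2(-d[0],d[1]);e=W[1]-W[2];print("yaw",yawL,np.arctan2(e[1],e[0]),"len",np.hypot(*d),np.hypot(*e))
print("centre tl-br",W[:2].mean(0),"tr-bl",(T+W[2])/2)
# red frame
r=cv2.minAreaRect(max(cv2.findContours(mask(im,(0,120,60),(8,255,255)),0,1)[0],key=cv2.contourArea))
q=onz("wrist",cv2.boxPoints(r),.028,p);print("mark",q.mean(0),"sides",[np.hypot(*(q[(i+1)%4]-q[i])).round(4) for i in range(4)],"ang",[np.arctan2(*(q[(i+1)%4]-q[i])[::-1]).round(3) for i in range(4)])
ctrl.movep([.545,-.27,.30],[np.pi,0,0]);st();shot("w2")
E
```

```text
px tl tr br bl [216  88] [369  75] [369 263] [236 272]
tl br bl [[0.5026, 0.1395], [0.6662, -0.0469], [0.5166, -0.0584]] tr [0.6504 0.1509]
yaw 0.07091974365422549 0.07698736403980215 len 0.19837475919779557 0.15003733944853134
centre tl-br [0.5843783 0.0463078] tr-bl [0.58348283 0.04624271]
mark [0.60046601 0.02882657] sides [np.float64(0.0306), np.float64(0.0471), np.float64(0.0316), np.float64(0.0472)] ang [np.float64(0.159), np.float64(-1.387), np.float64(-2.978), np.float64(1.733)]
4.18 [ 0.5462 -0.2676  0.2995] [-3.14  -0.     0.004] F [ 0.4 -0.  -0.3] w -0.0
```

View pics/w2.png

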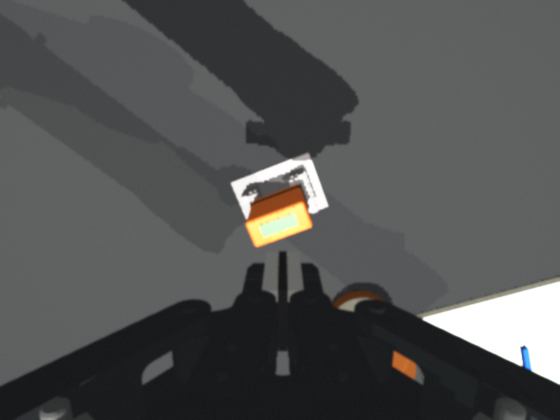

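The probe's top face is at about (280,225) in the picture, with the stand behind it and the bottle at lower right (360,300), clear of the grasp. The coupon is at about (+4,−2) mm in the jig frame, 0.09 rad counter-clockwise of it, so its +y end lags. I push that end first, then mid-side, then the end face, then touch up both ends.

```bash
cat >> jig.py <<'E'
J=np.array([.5840,.0463]);JY=.073
Rj=np.array([[np.cos(JY),-np.sin(JY)],[np.sin(JY),np.cos(JY)]])
def w(x,y,z): return [*(J+Rj@[x,y]),z]
ROT=[np.pi,0,JY]
def push(a,b,f=5,z=.016,v=.04):
    a,b=np.array(a),np.array(b)
    ctrl.move_linear(w(*a,.06),ROT,speed=.2); ctrl.move_linear(w(*a,z),ROT,speed=.12)
    r=ctrl.move_linear(w(*b,z),ROT,speed=v,f_stop=f)
    s=ctrl.sense();q=Rj.T@(s["position"][:2]-J);print(r,"jig",q.round(4),"F",s["wrist_force"].round(1),round(s["clock"],1))
    u=(a-b)/np.hypot(*(a-b))
    ctrl.move_linear(w(*(q+u*.012),z),ROT,speed=.1); ctrl.move_linear(w(*(q+u*.012),.06),ROT,speed=.2)
E
python3 - <<'E'
from jig import *
im,p=load("w2")
m=mask(im,(5,150,200),(25,255,255))
c=cv2.convexHull(max(cv2.findContours(m,0,1)[0],key=cv2.contourArea))
q=onz("wrist",cv2.boxPoints(cv2.minAreaRect(c)),.130,p);print("probe",q.mean(0),q.round(4).tolist(),cv2.boxPoints(cv2.minAreaRect(c)).round(0).tolist())
print("ang",[(np.hypot(*(q[(i+1)%4]-q[i])).round(4),np.arctan2(*(q[(i+1)%4]-q[i])[::-1]).round(3)) for i in range(4)])
ctrl.movep(w(-.075,.03,.08),ROT)
push((-.075,.03),(-.043,.03))
push((-.07,.005),(-.02,.005))
ctrl.movep(w(-.075,.04,.2),ROT);shot("w3");st()
E
```

```text
probe [ 0.54184653 -0.29893334] [[0.5115, -0.2963], [0.5635, -0.2766], [0.5727, -0.3011], [0.5197, -0.3217]] [[244.0, 221.0], [303.0, 200.0], [313.0, 227.0], [254.0, 248.0]]
ang [(np.float64(0.0557), np.float64(0.363)), (np.float64(0.0262), np.float64(-1.215)), (np.float64(0.0568), np.float64(-2.771)), (np.float64(0.0267), np.float64(1.885))]
False jig [-0.0431  0.0298] F [-1.1 -0.2  0.3] 7.5
True jig [-0.0233  0.0045] F [-0.7  0.1 -0.3] 10.1
11.38 [0.5053 0.0807 0.1984] [3.141e+00 3.000e-03 7.300e-02] F [-0.3 -0.6 -0.6] w -0.0
```

View pics/w3.png

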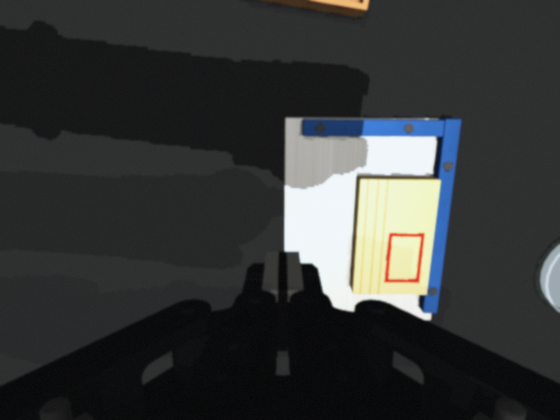

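The coupon now lies flush along the fence, with its top from (358,177) to (440,180) and the frame at (405,258). A gap of about 40 px to the end stop remains. Next comes the y push and touch-ups.

Run:
```python
from jig import *
push((.030,-.095),(.030,-.028))
push((-.05,.055),(-.016,.055))
push((-.05,.005),(-.016,.005))
push((.028,-.06),(.028,-.028))
ctrl.movep(w(-.01,.03,.2),ROT);shot("w4")
im,p=load("w4")
r=cv2.minAreaRect(max(cv2.findContours(mask(im,(0,120,60),(8,255,255)),0,1)[0],key=cv2.contourArea))
q=onz("wrist",cv2.boxPoints(r),.028,p);m=q.mean(0);print("mark",m,"jig",Rj.T@(m-J),"expect .035 .012","ang",[np.arctan2(*(q[(i+1)%4]-q[i])[::-1]).round(3) for i in range(4)])
for y in(np.pi/2,-np.pi/2):
  for z in(.083,.2): print(y,ctrl.inverse_kinematics([.5418,-.2989,z],[np.pi,0,.358+y]))
for y in(0,np.pi): print(y,ctrl.inverse_kinematics([*m,.09],[np.pi,0,JY+y]))
st()
```

```text
True jig [ 0.0292 -0.0368] F [ 0.1 -0.7 -0.2] 14.5
True jig [-0.0227  0.0549] F [0.2 0.4 0.4] 17.1
True jig [-0.0228  0.005 ] F [-0.1 -0.3 -1.1] 19.4
True jig [ 0.0278 -0.0366] F [ 0.1 -0.3  0.2] 21.7
mark [0.61811854 0.0609003 ] jig [0.03509255 0.01207297] expect .035 .012 ang [np.float64(1.645), np.float64(0.048), np.float64(-1.471), np.float64(-3.094)]
1.5707963267948966 [ 0.21208933  0.58531641  0.39666973  1.52439246 -0.24429063  1.08110683
  2.59351119]
1.5707963267948966 [ 0.16966281  0.49574122  0.47203091  1.37304681 -0.22484138  1.32575422
  2.57596228]
-1.5707963267948966 [-0.09949305  0.72887002  0.93105692  1.53724141 -0.61348746  1.18924519
 -0.26927494]
-1.5707963267948966 [-0.13578862  0.64388428  1.0363271   1.38563875 -0.55009501  1.41686798
 -0.3211985 ]
0 [-0.57217845  0.64210964  0.69410341  1.51776592 -0.43515322  1.14040694
  0.28028705]
3.141592653589793 [ 0.50199898  0.82349794 -1.08033993  1.47046024  0.7384542   1.29148395
  2.56584884]
23.12 [0.5706 0.0742 0.1976] [3.14  0.004 0.071] F [-0.8 -0.  -0.9] w -0.0001
```

View pics/w4.png

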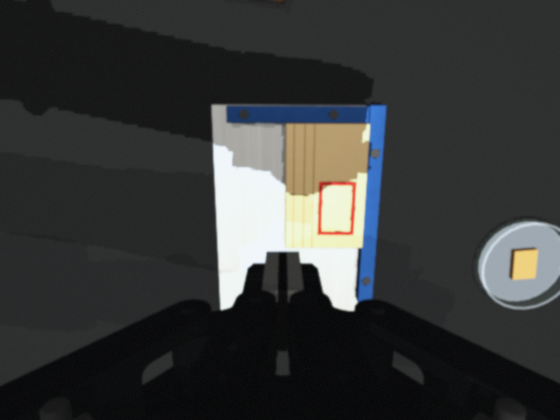

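Both x touch-ups stopped at the same depth and the mark measures jig (35.1, 12.1) mm against the expected (35, 12). In the picture the coupon is against both stops, so it is snug. Next I take the probe.

Run:
```python
from jig import *
P=[.5418,-.2989];g=[np.pi,0,.358-np.pi/2]
ctrl.movep([*P,.24],g); ctrl.release()
ctrl.move_linear([*P,.083],g,speed=.12)
ctrl.grab(45); ctrl.dwell(.2); s=st(); np.save("zg.npy",s["position"])
ctrl.move_linear([*P,.20],g,speed=.1); st()
M=[.6181,.0609]
ctrl.movep([*M,.16],ROT); ctrl.dwell(.4); st()
shot("w5"); cv2.imwrite("pics/s5.png",cv2.resize(ctrl.grab_frame("side")[120:270,180:340],None,fx=4,fy=4))
cv2.imwrite("pics/c5.png",cv2.resize(ctrl.grab_frame("scene")[140:290,230:430],None,fx=4,fy=4))
a,b=cv2.imread("pics/w5.png"),cv2.resize(cv2.imread("pics/c5.png"),(400,300))
cv2.imwrite("pics/m5.png",np.vstack([np.hstack([cv2.resize(a,(400,300)),b]),np.hstack([cv2.resize(cv2.imread("pics/s5.png"),(400,300)),b*0])]))
```

```text
27.55 [ 0.5419 -0.2991  0.0832] [-3.141 -0.    -1.213] F [ 0.2 -0.5  0.7] w 0.0254
28.87 [ 0.5415 -0.2985  0.1991] [ 3.141e+00  1.000e-03 -1.213e+00] F [-0.2 -0.  -2.4] w 0.0254
30.65 [0.6182 0.0604 0.1601] [-3.142 -0.     0.072] F [ 0.1  0.6 -1.5] w 0.0257
```

View pics/m5.png

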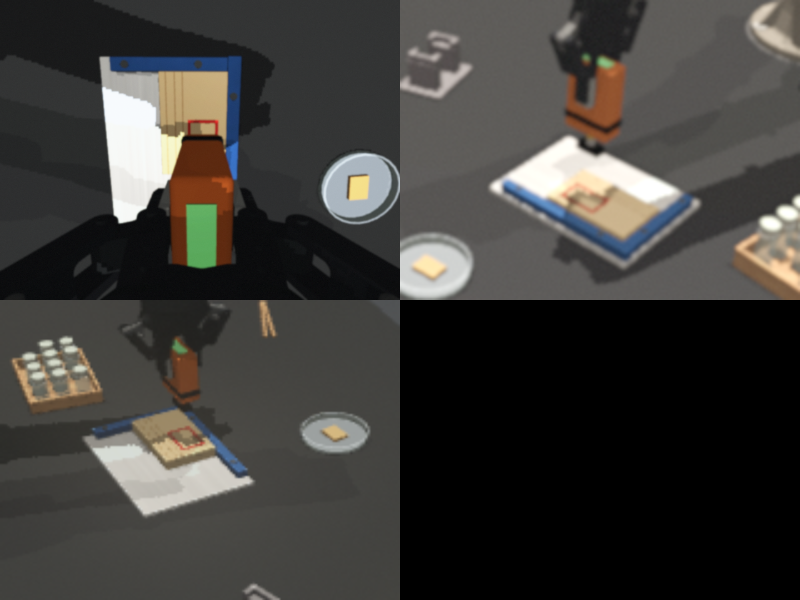

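The probe is held upright, housing straight between the pads, above the frame. The stand is empty, and the dish and vials are untouched. Lowering with a force guard.

Run:
```python
from jig import *
M=np.array([.6181,.0609])
def f(n=10):
    v=[]
    for _ in range(n): ctrl.dwell(.03);v.append(ctrl.sense()["wrist_force"])
    return np.mean(v,0).round(2),ctrl.sense()["position"].round(4)
ctrl.move_linear([*M,.102],ROT,speed=.08); ctrl.dwell(.3); print("free",f())
for z in(.0945,.0915,.0892):
    print(ctrl.move_linear([*M,z],ROT,speed=.015,f_stop=4.5)); ctrl.dwell(.15); print(z,f())
st(); shot("w6")
a,b,c=cv2.imread("pics/w6.png"),ctrl.grab_frame("scene"),ctrl.grab_frame("side")
for n,i in(("scene",b),("side",c)): print(n,proj(n,[*M,.028]).round(1));cv2.imwrite(f"pics/{n}6.png",i)
b,c=[cv2.resize(i[v-50:v+40,u-60:u+60],(400,300),interpolation=2) for i,(u,v) in((b,proj("scene",[*M,.028])[0].astype(int)),(c,proj("side",[*M,.028])[0].astype(int)))]
cv2.imwrite("pics/m6.png",np.vstack([np.hstack([cv2.resize(a,(400,300)),cv2.resize(a[120:240,200:360],(400,300))]),np.hstack([b,c])]))
```

```text
free (array([-0.27, -0.08, -1.91]), array([0.6181, 0.0609, 0.102 ]))
False
0.0945 (array([ 0.22, -0.  , -2.03]), array([0.6181, 0.0609, 0.0945]))
False
0.0915 (array([0.19, 0.29, 0.41]), array([0.6183, 0.0609, 0.0916]))
False
0.0892 (array([0.61, 0.17, 1.68]), array([0.6183, 0.0609, 0.0893]))
35.06 [0.6183 0.0609 0.0893] [ 3.142e+00 -1.000e-03  7.300e-02] F [ 1.1 -0.1  1.3] w 0.0257
scene [[321.9 238.4]]
side [[253.1 188.8]]
```

View pics/m6.png

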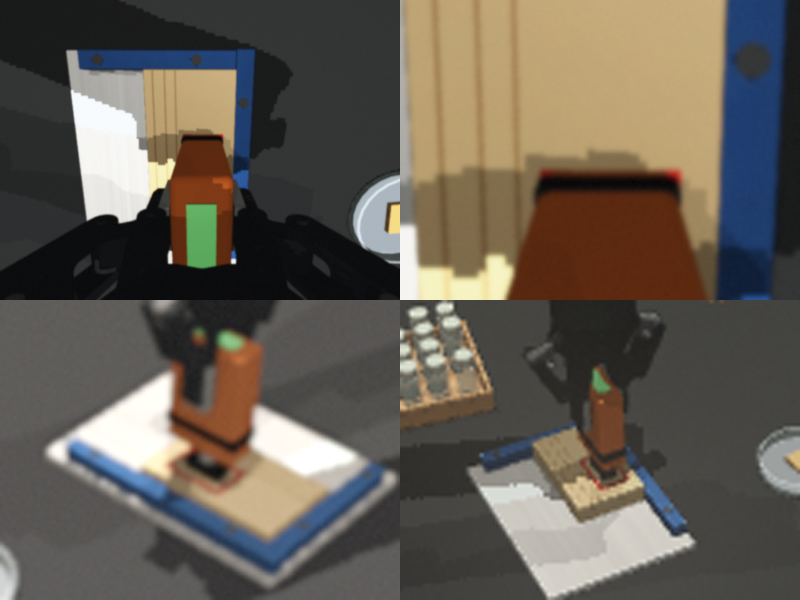

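The wrist force rose 3.7 N against about 3.1 N expected, while the geometry gives about 5 mm of compression. The foot appears inside the red frame in both outside views. I zoom in to check centring.

Run:
```python
from jig import *
o=[]
for n in("scene","side"):
    i=cv2.imread(f"pics/{n}6.png");u,v=proj(n,[.6181,.0609,.028])[0]
    u,v=int(u),int(v);S=12
    c=cv2.resize(i[v-22:v+14,u-18:u+18],None,fx=S,fy=S,interpolation=cv2.INTER_CUBIC)[:, :396]
    for hx,hy,col in((.013,.021,(255,0,255)),(.007,.015,(0,255,0))):
        q=proj(n,[[*(np.array([.6181,.0609])+Rj@[a*hx,b*hy]),.028] for a,b in((1,1),(1,-1),(-1,-1),(-1,1))])
        cv2.polylines(c,[(((q-[u-18,v-22])+.5)*S).astype(int)],True,col,1)
    o.append(cv2.convertScaleAbs(c,alpha=1.5))
cv2.imwrite("pics/z6.png",np.hstack(o))
v=[]
for _ in range(15): ctrl.dwell(.05);v.append(ctrl.sense()["wrist_force"][2])
print(np.mean(v),np.std(v))
```

```text
1.6137162709813766 0.5350004114869021
```

View pics/z6.png

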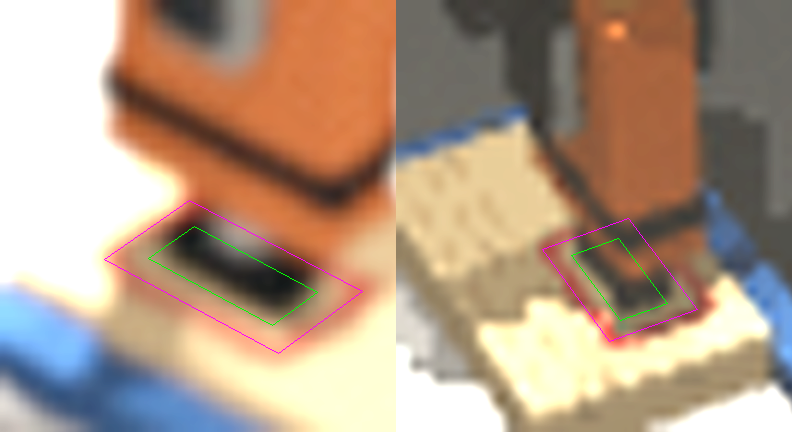

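Run:
```python
from h import *
st(); ctrl.finish_job()
```

```text
35.96 [0.6183 0.0609 0.0893] [ 3.142 -0.     0.073] F [1.5 0.4 1.7] w 0.0254
the job is handed in; nothing more can be done
```

I pushed the coupon snug against both blue stops, then took the probe from its stand and pressed it on the red frame. I handed the job in at 36.0 s, still holding the probe there.

**Coupon:** the mark measured (35.1, 12.1) mm in the jig frame, against (35, 12) when snug. Pushes near both ends of the long side stopped at the same depth, to within 0.1 mm.

**Probe:** it is upright, with the foot inside the red frame on all sides in both outside views and its long side in line with the frame's. I judged that from zoomed pictures, good to a few millimetres.

**Spring foot:** the two checks disagree slightly. The height gives about 4.9 mm pushed in. The force rise of about 3.5 N, with 0.5 N of noise, suggests about 6 mm. Either is near halfway and well short of the limit.

**Other objects:** nothing touched the vial box, amber bottle or dish. The vial box and dish looked undisturbed in the later pictures. The bottle was not in those crops, so I did not check it again after the grasp.

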